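Stand the fallen recipe stand up again

TASK

The small wooden recipe stand has fallen over onto its back. Push it with the fingers against the inner side of its upright base board, the side with the two pegs, tipping it over until it stands on its base again about where it fell, and leave it standing. Do not lift it or slide it away, do not press on the cork sole under its base, and leave the things around it where they are.

Things in the scene. Friction and masses are not known exactly. Their poses are not given: they have to be found in the camera images.
- stand: L-shaped wooden recipe stand, 120 mm wide, 0.47 kg, loose. At the start the slatted back panel (130 long, 10 thick) lies flat and the base board (100 long, 13 thick with sole) sticks up from its lower end. Origin: middle of the outer corner edge, resting on the worktop: the pivot line. As it lies, own +x runs level along the panel to its top edge, +y along the pivot edge, +z up.
- pivot (a point): same point as the stand's origin. Base and panel make 100 degrees, so as it lies the base leans 10 degrees away from the panel (own direction (-0.174, 0, 0.985)). Standing up is a turn of 80 degrees about this edge: the base swings down to own -x and the panel rises; past about 40 degrees it falls onto its base by itself. Standing, the panel leans 10 degrees back.
- push_spot (a point): bare middle of the base's inner face (between the pegs), 80 mm from the pivot corner along the base, on the surface; about 81 mm above the worktop at the start. The pegs, 10 mm thick, stick 14 mm out of the inner face at own y = -47 and +47 mm, 14 mm from the base's free end.
- base_front (a point): middle of the base's free end, on the inner face, 100 mm from the corner; about 101 mm above the worktop as the stand lies, 13 mm when it stands
- panel_top (a point): middle of the panel's top edge; 5 mm above the worktop as the stand lies, about 129 mm when it stands
- sole: thin cork sole (94 x 112 x 3 mm) glued under the base, i.e. on the outer face of the upright board, away from the panel; not to be pressed. Same frame as the stand
- glass: clear glass tumbler, 76 mm across, 86 mm tall, upright to the left of the stand (loose bystander); origin under its centre
- garlic_bulb: garlic bulb, 60 mm across, 58 mm tall, to the right of the stand (loose bystander); origin under its centre
- small_lemon: lemon, 78 x 55 x 56 mm, left of the dish rack, in front of the spice jar (loose bystander); origin under its centre
- jar: small glass spice jar with slanted lid, about 76 x 66 mm, 79 mm tall, behind on the left (loose bystander); origin under its middle
- spoon: steel teaspoon, 130 mm long, flat near the front edge on the left (loose bystander); origin under its centre

How it is judged:
By the outcome, as a careful person would: the job done as asked, in the order asked, and still so for the second after the job is handed in, with the robot touching nothing.
It also fails if it takes over 35 s, if anything falls off the work surface, if the arm or the gripper's body presses on something with over 40 N, if the wrist force passes 120 N, or if a joint passes its speed limit or range.

ROBOT

A 6-joint arm with a two-finger parallel gripper is mounted at the origin on a cart in front of the work surface, level with it; the furniture and walls round the work are solid. World frame = base frame: x ahead of the robot, y to its left, z up, the work surface at z = 0. Lengths are in m, angles in rad, forces in N, time in s.
With the tool pointing down it reaches from about 0.325 to 0.75 m from the base axis. Payload 7.6 kg.
Tool frame: the origin (TCP) lies on the centre line of the jaws, within the pads' length; the fingertips stand 25 mm ahead of it and the grasp point (between the pads) lies 6 mm ahead of it; z points along the fingers, y is the line along which they close (so a half turn about z gives the same grasp; the last joint's range is limited). The gripper opens to 85 mm and grips with 20 to 120 N. Pads are 22 mm wide; open, the fingers measure 114 mm over their backs; the gripper's body (76 mm by 85 mm) begins 54 mm behind the grasp point. The pads swing forward as they close: fully open they stand 13 mm farther back than shut.
Start: joints at [-1.222, 0.052, 1.401, -0, 1.689, -0.07], TCP at [0.214, -0.48, 0.256] pointing down, gripper open.
Joint ranges: [-2.9, 2.9], [-0.91, 2.17], [0.12, 2.37], [-1.06, 4.2], [0.26, 2.73], [-2.93, 2.93]. Speed limits (rad/s): [2.57, 2.57, 3.01, 3.14, 3.14, 3.14].

INTERFACE

Orientations are given as [roll, pitch, yaw] about the fixed x, y, z axes, in that order (R = Rz(yaw) Ry(pitch) Rx(roll)).
In Python, from workcell import manip gives the robot as it stands.
- The arm moves only by the tool step_arm, never from a script. Its argument "increments" is one flat list of numbers, 7 for each row, row after row: the turn, a rotation vector about the tool's x, y, z in rad, then the shift along the tool's x, y, z in cm, then the opening, from -1 (shut) to 1 (fully open). A call has 1 to 20 rows; each row shifts and turns the commanded pose from where the row before left it, along the tool's axes as they then stand; what a row does not reach is not made up. A row lasts 1/8 s, in which the tool goes at most 62.5 mm and 10.7 degrees, less where a joint would pass 70% of its speed; a pose out of reach is approached as far as the arm can. A call is refused whole if a number of a shift passes 6.25 or a number of a turn 0.188, either way. A call with a gripper value outside its range is refused whole. The fingers move at their own pace and stop on an object; the grip force is fixed at half the most. Time passes only in rows, so rows that do not move let the fingers close. It gives the time, the measured TCP pose, the force, the opening and the grip force at its end, in the units of the state.
- manip.sense(): the state, without advancing time (a new reading comes with each control period).
- manip.capture(name): name is "scene" or "top" or "wrist"; returns a dict with "frame" (480x640x3 uint8, blue, green, red), "range_z" (480x640 float32, m along the optical axis (not along the pixel's ray), 0 where there is no reading), "vertical_fov" (degrees; the focal length in pixels is half the picture's height over the tangent of half this angle, whatever the lens; pixels are square), "cx", "cy" (the principal point, pixels), "dist_coeffs" ([k1, k2, p1, p2, k3] as OpenCV has them; the pictures are not rectified), "rvec" (rotation vector, rad) and "tvec" (3), from world to camera coordinates, as OpenCV has them. Camera axes: x right, y down, z forward; pixel columns grow to the right and rows downward; lengths in m; the calibration is good to about 2 mm. A picture is of the moment at which its call begins.
- manip.sign_off(): hands the job in; it is judged then, once.
Trained networks look in the newest picture that a camera, given by its name, has taken for a name from the list of things; names that differ only in an ending like _2 or _b are one class to them, and where a whole thing is asked for, a point or a joint stands for the part that bears it (a point fixed in the world has none). Each returns a list of dicts, best first, with "score" (0 to 1); they miss things now and then, are a little off and sometimes report something else, mostly with a low value. They report only what shows in the picture. A call takes as long as a camera call.
- manip.silhouettes(target, camera): "mask" (480x640 bool, what is visible of it).
- manip.mark_of(target, camera): "position" ([x, y, z] in m, in world coordinates, good to about 4 mm: a listed point, or the origin of a listed thing).
The state is a dict: "time_s": time; "joint_pos": joint angles; "joint_velocities": joint speeds; "effort": joint torques, N m; "ee_pos": TCP position; "tool_rot": TCP orientation; "ft_force": force on the tool from outside, world axes, zero at the start; "ft_torque": the same for the moment, N m; "width": opening from 0.0 (shut) to 1.0 (fully open); "gripper_force": force on a finger pad.
Only numpy, scipy, OpenCV 4.12 (cv2) and the standard library are available. Lean on these libraries where they do the work, as an engineer would, in place of code of your own. Each camera call takes 0.05 s, during which the arm holds its last target. There are 200 camera calls.

## Working session

There is one attempt and no reset: what is moved stays moved. The work goes in short steps, Python scripts to look and compute and a tool call to move; the robot and the scene stay as the last step left them, time stands still between calls to the robot, and variables do not carry over. Pictures are saved under pics/ and viewed, at most 10 in all, crops included, and the job is handed in when it is done.

Besides the shell and the picture viewer there is one more tool, called after "Request:" as a command line: name --argument value ..., lists and objects as JSON in quotes. step_arm: Moves the arm, as the interface text tells. Its arguments: {"type":"object","properties":{"increments":{"type":"array","items":{"type":"number"}}},"required":["increments"]}

```bash
mkdir -p pics; python3 - <<'E'
from workcell import manip
import cv2,numpy as np
for c in ("scene","top"):
    p=manip.capture(c); cv2.imwrite(f"pics/{c}0.png",p["frame"])
    for n in ("stand","push_spot","base_front","panel_top","glass","garlic_bulb","small_lemon","jar"):
        r=manip.mark_of(n,c)
        print(c,n,[(np.round(q["position"],3).tolist(),round(q["score"],2)) for q in r[:2]])
s=manip.sense();print(s["ee_pos"],s["tool_rot"],s["time_s"],s["width"])
E
```

```text
scene stand [([0.489, -0.09, 0.002], 0.91)]
scene push_spot [([0.492, -0.093, 0.083], 0.93)]
scene base_front [([0.488, -0.095, 0.095], 0.88)]
scene panel_top [([0.47, 0.034, 0.007], 0.61)]
scene glass [([0.479, 0.102, -0.0], 0.75), ([0.66, 0.059, -0.001], 0.18)]
scene garlic_bulb [([0.531, -0.383, 0.001], 0.59), ([0.492, -0.088, 0.003], 0.26)]
scene small_lemon [([0.566, 0.104, 0.001], 0.68)]
scene jar [([0.659, 0.059, -0.001], 0.8)]
top stand [([0.486, -0.089, 0.0], 0.64)]
top push_spot [([0.487, -0.092, 0.082], 0.82), ([0.373, 0.114, -0.001], 0.38)]
top base_front [([0.489, -0.093, 0.103], 0.85)]
top panel_top [([0.469, 0.037, 0.009], 0.83)]
top glass [([0.472, 0.107, 0.002], 0.68), ([0.486, -0.093, 0.086], 0.22)]
top garlic_bulb [([0.529, -0.386, 0.003], 0.67)]
top small_lemon [([0.57, 0.106, -0.001], 0.65)]
top jar [([0.659, 0.058, 0.001], 0.63)]
[ 0.2135282  -0.47963131  0.25631723] [3.14154591e+00 6.27768344e-06 4.18823999e-01] 0.9 0.9992293230864803
```

View pics/scene0.png

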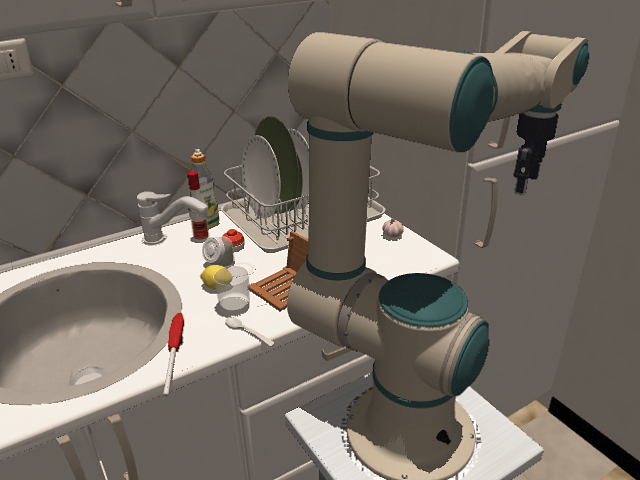

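View pics/top0.png

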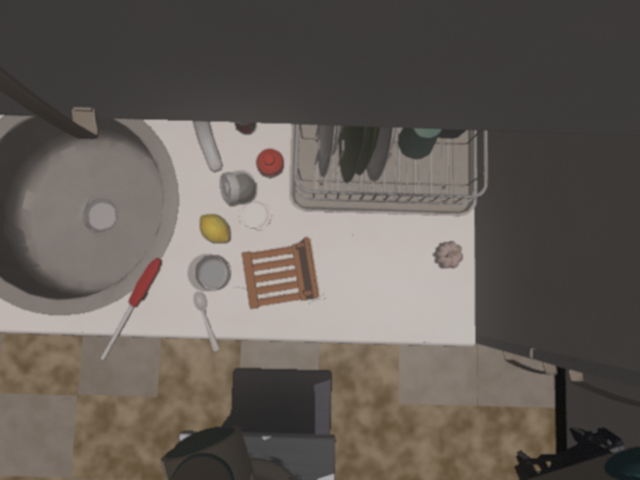

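The scene view shows the stand around pixel (290, 275), with the glass at (233, 287). The top view shows the panel across (245–315, 240–305), with the base board on its right side at about x = 308. The stand's own +x therefore points to world yaw of about 98°. I'll close the gripper, hover over the panel and align the yaw.

Request:
step_arm --increments '[0, 0, 0, 3.55, -2.52, 0, -1, 0, 0, 0, 3.55, -2.52, 0, -1, 0, 0, 0, 3.55, -2.52, 0, -1, 0, 0, 0, 3.55, -2.52, 0, -1, 0, 0, 0, 3.55, -2.52, 0, -1, 0, 0, 0, 3.55, -2.52, 0, -1, 0, 0, 0, 3.55, -2.52, 0, -1, 0, 0, 0, 3.55, -2.52, 0, -1, 0, 0, 0, 3.55, -2.52, 0, -1, 0, 0, 0, 3.55, -2.52, 0, -1, 0, 0, 0, 3.55, -2.52, 0, -1, 0, 0, 0, 3.55, -2.52, 0, -1, 0, 0, -0.16, 0, 0, 0, -1, 0, 0, -0.16, 0, 0, 0, -1, 0, 0, -0.16, 0, 0, 0, -1, 0, 0, -0.16, 0, 0, 0, -1, 0, 0, -0.16, 0, 0, 0, -1, 0, 0, -0.16, 0, 0, 0, -1, 0, 0, -0.16, 0, 0, 0, -1, 0, 0, -0.16, 0, 0, 0, -1]'

```text
time_s: 3.4
ee_pos: [0.4797, -0.0301, 0.2563]
tool_rot: [3.141, 0.0, 1.704]
ft_force: [0.6, -0.0, -0.6]
width: -0.003
gripper_force: 0.0
```

```bash
python3 - <<'E'
from workcell import manip
import cv2,numpy as np
for c in ("wrist","top"):
    p=manip.capture(c); cv2.imwrite(f"pics/{c}1.png",p["frame"])
    for n in ("stand","push_spot","base_front","panel_top"):
        r=manip.mark_of(n,c)
        print(c,n,[(np.round(q["position"],3).tolist(),round(q["score"],2)) for q in r[:2]])
    if c=="wrist":
        R=cv2.Rodrigues(p["rvec"])[0]; f=240/np.tan(np.radians(p["vertical_fov"]/2))
        v,u=np.mgrid[:480,:640]; K=np.array([[f,0,p["cx"]],[0,f,p["cy"]],[0,0,1]])
        xy=cv2.undistortPoints(np.stack([u,v],-1).reshape(-1,1,2).astype(float),K,np.array(p["dist_coeffs"])).reshape(-1,2)
        z=p["range_z"].ravel(); P=(np.c_[xy,np.ones(len(xy))]*z[:,None]-np.array(p["tvec"]).ravel())@R
        m=manip.silhouettes("stand",c)
        if m:
            k=m[0]["mask"].ravel()&(z>0); Q=P[k]
            for lo,hi in ((0.003,.02),(.03,.05),(.05,.07),(.07,.09),(.09,.12)):
                q=Q[(Q[:,2]>lo)&(Q[:,2]<hi)]
                if len(q)>50: print(lo,len(q),np.round(np.median(q,0),3),cv2.minAreaRect(q[:,:2].astype(np.float32)*1000))
s=manip.sense();print(s["ee_pos"],s["tool_rot"],s["time_s"],s["width"],s["ft_force"])
E
```

```text
wrist stand [([0.488, -0.093, -0.001], 0.81), ([0.462, 0.036, 0.006], 0.74)]
wrist push_spot [([0.488, -0.092, 0.083], 0.63), ([0.477, 0.103, -0.004], 0.43)]
wrist base_front []
wrist panel_top [([0.461, 0.035, 0.01], 0.97), ([0.49, -0.093, -0.001], 0.42)]
0.003 10568 [ 0.476 -0.018  0.008] ((476.0749816894531, -21.019760131835938), (119.73542785644531, 122.03225708007812), 11.352164268493652)
0.03 1277 [ 0.489 -0.082  0.041] ((488.72369384765625, -82.7932357788086), (118.76029205322266, 5.370957374572754), 10.94357681274414)
0.05 1346 [ 0.488 -0.086  0.059] ((489.1898498535156, -86.27497100830078), (118.1894760131836, 5.182484149932861), 10.678418159484863)
0.07 1315 [ 0.493 -0.088  0.081] ((487.2665710449219, -84.10377502441406), (118.62464141845703, 18.312803268432617), 11.57184886932373)
0.09 1482 [ 0.514 -0.091  0.096] ((488.9881896972656, -90.79264831542969), (119.4525146484375, 30.134157180786133), 11.024072647094727)
top stand [([0.489, -0.09, -0.002], 0.81)]
top push_spot [([0.488, -0.093, 0.081], 0.68), ([0.492, -0.093, 0.101], 0.3)]
top base_front [([0.49, -0.094, 0.101], 0.85)]
top panel_top []
[ 0.47973181 -0.03013374  0.2562869 ] [3.14158197e+00 7.13954078e-05 1.69812077e+00] 3.95 -0.0018167699868301803 [-0.82350586 -0.14588885 -0.0443037 ]
```

View pics/wrist1.png

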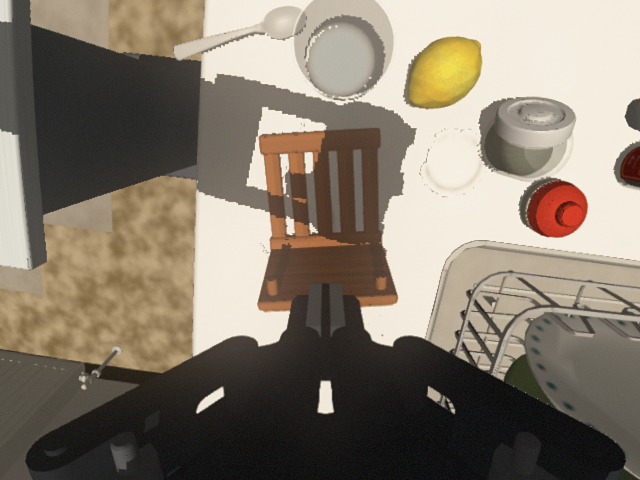

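The wrist view shows the bare inner face between the pegs, which are at (272, 287) and (381, 284), and the finger tips at (325, 295). The depth fit gives a stand yaw of about 101° and a pivot near (0.488, -0.090). I'll align and go down in front of the push spot.

Request:
step_arm --increments '[0, 0, -0.065, 0, 0, 0, -1, 0, 0, 0, -0.52, -0.07, 3.06, -1, 0, 0, 0, -0.52, -0.07, 3.06, -1, 0, 0, 0, -0.52, -0.07, 3.06, -1, 0, 0, 0, -0.52, -0.07, 3.06, -1, 0, 0, 0, -0.52, -0.07, 3.06, -1, 0, 0, 0, 0, 0, 0, -1]'

```text
time_s: 4.82
ee_pos: [0.4798, -0.0563, 0.1011]
tool_rot: [-3.137, -0.002, 1.763]
ft_force: [0.7, 0.8, 0.1]
width: 0.001
gripper_force: 0.0
```

```bash
python3 - <<'E'
from workcell import manip
import cv2,numpy as np
p=manip.capture("wrist"); cv2.imwrite("pics/wrist2.png",p["frame"])
R=cv2.Rodrigues(p["rvec"])[0]; print("cam centre",-R.T@np.array(p["tvec"]).ravel())
s=manip.sense();print(s["ee_pos"],s["tool_rot"],s["ft_force"])
o=np.array([.488,-.0905]);a=1.763;d=s["ee_pos"][:2]-o
print("own",d@[np.cos(a),np.sin(a)],d@[-np.sin(a),np.cos(a)])
E
```

```text
cam centre [0.46580202 0.01890744 0.2179619 ]
[ 0.48097056 -0.05628944  0.10312309] [-3.14013275e+00 -5.56037339e-04  1.76323328e+00] [0.20401    0.47474285 0.14635062]
own 0.03492337901036201 0.0003650069844497313
```

View pics/wrist2.png

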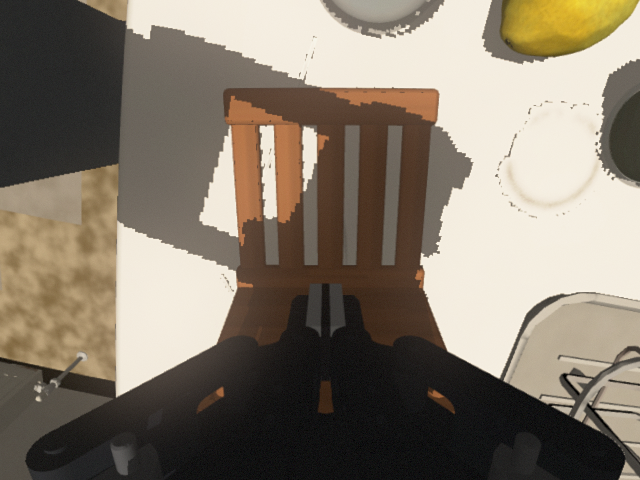

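The wrist view shows the closed fingers at (325, 300), centred in front of the base board and clear of the panel and pegs. I'll start the push slowly.

Request:
step_arm --increments '[0, 0, 0, -0.6, 0, 0, -1, 0, 0, 0, -0.6, 0, 0, -1, 0, 0, 0, -0.6, 0, 0, -1, 0, 0, 0, -0.6, 0, 0, -1, 0, 0, 0, -0.25, 0, 0, -1, 0, 0, 0, -0.25, 0, 0, -1, 0, 0, 0, -0.25, 0, 0, -1, 0, 0, 0, -0.25, 0, 0.03, -1, 0, 0, 0, -0.25, 0, 0.03, -1, 0, 0, 0, -0.25, 0, 0.04, -1]'

```text
time_s: 6.12
ee_pos: [0.4888, -0.0947, 0.1022]
tool_rot: [-3.142, 0.0, 1.764]
ft_force: [-1.2, 1.1, 0.3]
width: 0.001
gripper_force: 0.5
```

```bash
python3 - <<'E'
from workcell import manip
import cv2,numpy as np
p=manip.capture("wrist"); q=p["frame"]
t=manip.capture("scene")["frame"][200:340,200:360]
cv2.imwrite("pics/w3.png",np.hstack([cv2.resize(q,(400,300)),cv2.resize(t,(343,300),interpolation=2)]))
for n in ("stand","panel_top"): print(n,[(np.round(r["position"],3).tolist(),round(r["score"],2)) for r in manip.mark_of(n,"wrist")[:2]])
s=manip.sense();print(s["ee_pos"],s["ft_force"])
o=np.array([.488,-.0905]);a=1.763;d=s["ee_pos"][:2]-o
print("own",d@[np.cos(a),np.sin(a)],d@[-np.sin(a),np.cos(a)])
E
```

```text
stand [([0.491, -0.088, -0.003], 0.56)]
panel_top [([0.463, 0.035, 0.027], 0.93)]
[ 0.48874961 -0.09464795  0.10228842] [-0.42366645  0.9072539   0.3691781 ]
own -0.004214764549431424 5.654426810059834e-05
```

View pics/w3.png

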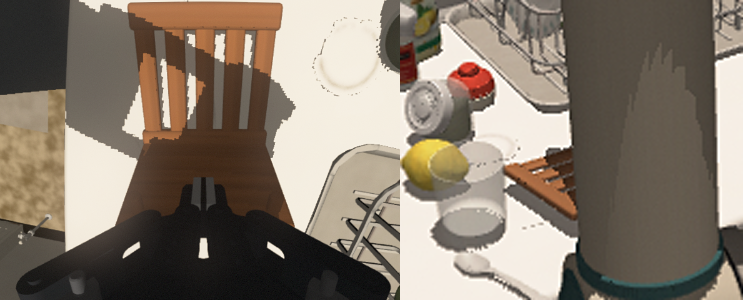

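The panel has lifted at the top of the left crop and the pivot hasn't moved, with a force of about 1 N. I'll continue along the arc.

Request:
step_arm --increments '[0, 0, 0, -0.33, 0, 0.09, -1, 0, 0, 0, -0.33, 0, 0.09, -1, 0, 0, 0, -0.33, 0, 0.09, -1, 0, 0, 0, -0.33, 0, 0.09, -1, 0, 0, 0, -0.31, 0, 0.15, -1, 0, 0, 0, -0.31, 0, 0.15, -1, 0, 0, 0, -0.31, 0, 0.15, -1, 0, 0, 0, -0.31, 0, 0.15, -1, 0, 0, 0, -0.28, 0, 0.2, -1, 0, 0, 0, -0.28, 0, 0.2, -1, 0, 0, 0, -0.28, 0, 0.2, -1, 0, 0, 0, -0.28, 0, 0.2, -1, 0, 0, 0, -0.24, 0, 0.25, -1, 0, 0, 0, -0.24, 0, 0.25, -1]'

```text
time_s: 8.07
ee_pos: [0.4968, -0.1356, 0.0795]
tool_rot: [-3.142, 0.0, 1.764]
ft_force: [0.1, -0.4, 1.0]
width: 0.004
gripper_force: 0.0
```

```bash
python3 - <<'E'
from workcell import manip
import cv2,numpy as np
q=manip.capture("wrist")["frame"]
for n in ("stand","panel_top","base_front"): print(n,[(np.round(r["position"],3).tolist(),round(r["score"],2)) for r in manip.mark_of(n,"wrist")[:2]])
t=manip.capture("top")["frame"][200:340,180:340]
cv2.imwrite("pics/w4.png",np.hstack([cv2.resize(q,(400,300)),cv2.resize(t,(343,300),interpolation=2)]))
for n in ("stand","panel_top","base_front"): print(n,[(np.round(r["position"],3).tolist(),round(r["score"],2)) for r in manip.mark_of(n,"top")[:2]])
s=manip.sense();print(s["ee_pos"],s["ft_force"])
E
```

```text
stand [([0.49, -0.088, -0.002], 0.87)]
panel_top []
base_front []
stand [([0.49, -0.089, -0.003], 0.71)]
panel_top [([0.476, -0.013, 0.103], 0.67)]
base_front []
[ 0.49681646 -0.13539609  0.07983162] [-0.2717036  -0.1672302   0.61621182]
```

View pics/w4.png

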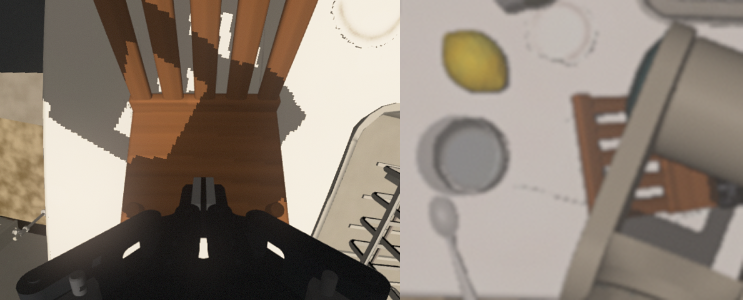

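The panel is up at about 50° and the fingers show no load, so the stand is falling over by itself. I'll follow a little further and wait.

Request:
step_arm --increments '[0, 0, 0, -0.24, 0, 0.25, -1, 0, 0, 0, -0.24, 0, 0.25, -1, 0, 0, 0, 0, 0, 0, -1, 0, 0, 0, 0, 0, 0, -1, 0, 0, 0, 0, 0, 0, -1, 0, 0, 0, 0, 0, 0, -1]'

```text
time_s: 9.22
ee_pos: [0.4977, -0.1401, 0.0748]
tool_rot: [3.142, 0.0, 1.764]
ft_force: [0.4, 0.1, -0.0]
width: 0.003
gripper_force: 0.0
```

```bash
python3 - <<'E'
from workcell import manip
import cv2,numpy as np
q=manip.capture("wrist")["frame"]
for n in ("stand","panel_top","base_front"): print(n,[(np.round(r["position"],3).tolist(),round(r["score"],2)) for r in manip.mark_of(n,"wrist")[:2]])
t=manip.capture("top")["frame"][200:340,180:340]
cv2.imwrite("pics/w5.png",np.hstack([cv2.resize(q,(400,300)),cv2.resize(t,(343,300),interpolation=2)]))
for n in ("stand","panel_top","base_front"): print(n,[(np.round(r["position"],3).tolist(),round(r["score"],2)) for r in manip.mark_of(n,"top")[:2]])
s=manip.sense();print(s["ee_pos"],s["ft_force"])
E
```

```text
stand [([0.487, -0.091, -0.001], 0.96)]
panel_top [([0.483, -0.076, 0.131], 0.92)]
base_front []
stand [([0.484, -0.091, 0.003], 0.91), ([0.473, 0.105, -0.001], 0.57)]
panel_top [([0.487, -0.072, 0.129], 0.92), ([0.656, 0.058, 0.002], 0.19)]
base_front [([0.528, -0.386, 0.003], 0.46)]
[ 0.49767034 -0.14015371  0.07470743] [ 0.55997959 -0.20094344  0.27556725]
```

View pics/w5.png

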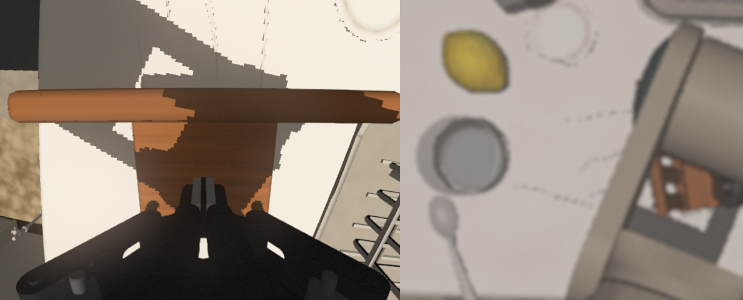

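The stand is upright: the panel top is at z of about 0.13 and the corner hasn't moved. I'll retract upward and away from the panel.

Request:
step_arm --increments '[0, 0, 0, -0.3, 0, -1, -1, 0, 0, 0, -0.3, 0, -2, -1, 0, 0, 0, -0.3, 0, -3, -1, 0, 0, 0, -0.3, 0, -3, -1, 0, 0, 0, -0.3, 0, -3, -1, 0, 0, 0, -0.3, 0, -3, -1, 0, 0, 0, -0.3, 0, -2, -1, 0, 0, 0, -2, 0, 0, -1, 0, 0, 0, -3, 0, 0, -1, 0, 0, 0, -3, 0, 0, -1, 0, 0, 0, -3, 0, 0, -1, 0, 0, 0, 0, 0, 0, -1, 0, 0, 0, 0, 0, 0, -1]'

```text
time_s: 11.25
ee_pos: [0.5225, -0.2688, 0.2438]
tool_rot: [-3.141, -0.001, 1.763]
ft_force: [0.1, 0.4, -0.4]
width: -0.0
gripper_force: 0.0
```

```bash
python3 - <<'E'
from workcell import manip
import cv2,numpy as np
for c in ("wrist","top"):
    f=manip.capture(c)["frame"]
    if c=="top": cv2.imwrite("pics/t6.png",f)
    for n in ("stand","panel_top","base_front","glass","small_lemon","jar","garlic_bulb"): print(c,n,[(np.round(r["position"],3).tolist(),round(r["score"],2)) for r in manip.mark_of(n,c)[:1]])
s=manip.sense();print(s["time_s"],s["ee_pos"],s["ft_force"])
E
```

```text
wrist stand [([0.488, -0.09, 0.0], 0.81)]
wrist panel_top [([0.529, -0.388, 0.006], 0.59)]
wrist base_front [([0.508, -0.188, 0.012], 0.76)]
wrist glass [([0.508, -0.189, 0.01], 0.38)]
wrist small_lemon []
wrist jar []
wrist garlic_bulb [([0.531, -0.389, 0.001], 0.77)]
top stand [([0.487, -0.088, 0.0], 0.86)]
top panel_top [([0.49, -0.073, 0.131], 0.63)]
top base_front [([0.509, -0.188, 0.01], 0.71)]
top glass [([0.475, 0.106, -0.001], 0.71)]
top small_lemon [([0.565, 0.103, -0.001], 0.65)]
top jar [([0.657, 0.06, -0.001], 0.88)]
top garlic_bulb [([0.527, -0.388, 0.004], 0.63)]
12.05 [ 0.52277985 -0.26873082  0.24470804] [ 0.44263557 -0.58439915  1.71415779]
```

View pics/t6.png

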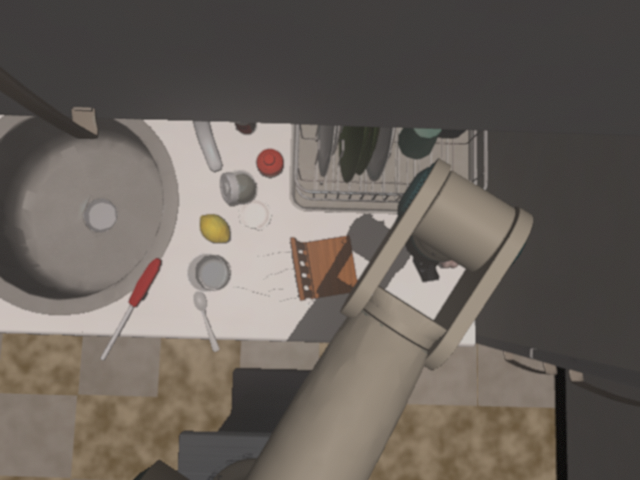

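The top view shows the stand upright at (300–355, 240–300), the other things where they were, and the arm clear.

```bash
python3 -c "
from workcell import manip
print(manip.sign_off())"
```

```text
the job is handed in; nothing more can be done
None
```

The recipe stand is back on its base about where it fell; the things around it that I measured or could see have not moved, the arm is clear, and the job was handed in at about 12 s.

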